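# Shut and latch the gate of the sample pen

## Robot

A 6-joint arm with a two-finger parallel gripper is mounted at the origin on the work surface; the furniture and walls round the work are solid. World frame = base frame: x ahead of the robot, y to its left, z up, the work surface at z = 0. Lengths are in m, angles in rad, forces in N, time in s.
With the tool pointing down it reaches from about 0.375 to 0.975 m from the base axis. Payload 3.8 kg.
Tool frame: the origin (TCP) lies midway between the tips of the shut fingers; the grasp point (between the pads) lies 19 mm behind it; z points along the fingers, y is the line along which they close (so a half turn about z gives the same grasp; the last joint's range is limited). The gripper opens to 85 mm and grips with 20 to 120 N. Pads are 22 mm wide; open, the fingers measure 114 mm over their backs; the gripper's body (76 mm by 85 mm) begins 54 mm behind the grasp point. The pads swing forward as they close: fully open they stand 13 mm farther back than shut.
Start: joints at [1.212, 0.264, 1.604, -0, 1.274, -0.037], TCP at [0.213, 0.64, 0.231] pointing down, gripper open.
Joint ranges: [-2.63, 2.63], [-0.94, 2.18], [0.31, 2.57], [-1.31, 4.45], [0, 2.66], [-2.55, 2.55]. Speed limits (rad/s): [2.57, 2.57, 3.14, 3.14, 3.14, 3.14].

## Interface

Orientations are given as a rotation vector (axis times angle).
In Python, from workcell import bot gives the robot as it stands.
- The arm moves only by the tool step_arm, never from a script. Its argument "motion" is a list of rows, each a list of 5 numbers: the finger opening in cm, from 0 to 8.54, then the shift along the tool's x, y, z in cm, then the turn about the tool's z in degrees. In form: [[claw, dx, dy, dz, twist], ...]. A call has 1 to 20 rows; each row is the pose to reach, as a shift and turn from the pose commanded when the call began, along the tool's axes at that moment; what a row does not reach only later rows make up. A row lasts 1/10 s, in which the tool goes at most 50 mm and 8.59 degrees, less where a joint would pass 70% of its speed; a pose out of reach is approached as far as the arm can. A call with a gripper value outside its range is refused whole. The fingers move at their own pace and stop on an object; "force" is the grip in N (left out, the last holds). Time passes only in rows, so rows that repeat a pose let the fingers close. It gives the time, the measured TCP pose, the force, the opening and the grip force at its end, in the units of the state.
- bot.read_state(): the state, without advancing time (a new reading comes with each control period).
- bot.read_camera(name): name is "side" or "top" or "wrist"; returns (picture, depth): 480x640x3 uint8, red, green, blue; 480x640 float32, m along the optical axis (not along the pixel's ray), 0 where there is no reading.
- bot.calibration(name): a dict with "mtx" (3x3 intrinsics, pixels), "k1" (the pictures are not rectified: a ray, as slopes to the right and down, at radius r is drawn at 1 + k1 r^2 times it, then the intrinsics apply), "origin" and "orientation" of the camera in the world; the wrist camera has in their place "T_tool_cam" (4x4, takes a point from camera to tool coordinates, whose origin is the TCP and whose axes are the flange's). Camera axes: x right, y up, looking along -z (the intrinsics and any distortion apply to the point x, -y, -z); pixel columns grow to the right and rows downward; lengths in m; the calibration is good to about 2 mm. A picture is of the moment at which its call begins: read the wrist's pose just before it. calibration takes no time and is no camera call.
- bot.finish_job(): hands the job in; it is judged then, once.
The state is a dict: "time": time; "q": joint angles; "joint_vel": joint speeds; "joint_torque": joint torques, N m; "tool_pos": TCP position; "tcp_rot": TCP orientation; "wrist_force": force on the tool from outside, world axes, zero at the start; "torque": the same for the moment, N m; "width": opening from 0.0 (shut) to 1.0 (fully open); "grip_force": force on a finger pad.
Only numpy, scipy, OpenCV 4.12 (cv2) and the standard library are available. Lean on these libraries where they do the work, as an engineer would, in place of code of your own. Each camera call takes 0.05 s, during which the arm holds its last target. There are 200 camera calls.

## Task

The gate of the little wooden sample pen has been left open. Take the latch bar by its knob, lift it so that it clears the keeper, swing the gate fully shut and let the bar drop back down behind the keeper, so that the gate is latched.

Things in the scene. Friction and masses are not known exactly. Their poses are not given: they have to be found in the camera images.
- knob (a point): Centre of the upright steel knob (24 mm across, 36 high) on the free end of the latch bar: 136 mm above the table with the bar down, 165 mm from the hinge along the gate, 13 mm in front of its middle plane. Axes: z up, x square to the gate into the pen, y along the gate to the hinge. Nothing near reaches over 105 mm except the bar's pivot stile (138) and a vase (112), both over 60 mm away.
- gate_hinge (a point): Point on the gate's vertical hinge axis, 60 mm up, at the pen's left front post seen from the robot; x into the pen, square to the shut gate; y from opening to hinge. The keeper, a steel L hook, is on the front of the other post, 195 mm from the hinge: square upstand 6 mm thick, top 89 mm above the table, no ramp. With the gate shut the bar lies between upstand and post, 9 mm play.
- gate (a joint): Swing of the gate in rad: 0 = shut against its stop, grows as the free edge swings out towards the robot (clockwise from above), up to 1.3. Slight friction; it stays where it is left. A bar that is down runs against the keeper and stops the gate about 0.12 short of shut.
- latch_bar (a joint): Lift of the steel bar (100 g, 8 x 14 mm) on the gate's front, in rad: 0 = down, underside 73 mm above the table; grows as the knob rises, up to 0.6. Its pivot on the gate is 140 mm from the knob towards the hinge, 120 mm up, so 30 mm of lift is 0.21 and shifts the knob 6 mm to the hinge. Clears the keeper above 0.11; falls back by its weight. Ends 50 mm past the knob.

How it is judged:
On the way:
1. the bar is lifted clear of the keeper while the gate is still open (value of joint latch_bar above 0.1 rad and value of joint gate above 0.08 rad), for 0.1 s.
At the end, for the whole second after the job is handed in: The gate is shut (within 0.06 rad of its stop), still, and the latch bar is down again behind the keeper (within 0.05 rad of its rest) (value of joint gate below 0.06 rad and value of joint latch_bar between -0.05 and 0.05 rad and velocity of joint gate between -0.05 and 0.05 rad/s); the robot touches nothing.
It also fails if it takes over 38 s, if anything falls off the work surface, if the arm or the gripper's body presses on something with over 40 N, if the wrist force passes 120 N, or if a joint passes its speed limit or range.

## Working session

There is one attempt and no reset: what is moved stays moved. The work goes in short steps, Python scripts to look and compute and a tool call to move; the robot and the scene stay as the last step left them, time stands still between calls to the robot, and variables do not carry over. Pictures are saved under pics/ and viewed, at most 10 in all, crops included, and the job is handed in when it is done.

Besides the shell and the picture viewer there is one more tool, called after "Emit:" in YAML: its name, and indented under it one key for each argument. step_arm: Moves the arm, as the interface text tells. Its arguments: {"type":"object","properties":{"motion":{"type":"array","items":{"type":"array","items":{"type":"number"}}},"force":{"type":"number"}},"required":["motion"]}

```bash
mkdir -p pics
cat > h.py <<'E'
from workcell import bot
import numpy as np, cv2
from scipy.spatial.transform import Rotation as R
def cam(n):
    s=bot.read_state(); p,d=bot.read_camera(n); return s,p,d
def cloud(n,s,d):
    c=bot.calibration(n); K=np.array(c["mtx"]); h,w=d.shape
    v,u=np.mgrid[:h,:w]
    pd=np.stack([(u-K[0,2])/K[0,0],(v-K[1,2])/K[1,1]],-1)
    a=pd.copy()
    for _ in range(8): a=pd/(1+c["k1"]*(a**2).sum(-1,keepdims=True))
    P=np.stack([a[...,0]*d,-a[...,1]*d,-d],-1)
    if "T_tool_cam" in c:
        T=np.array(c["T_tool_cam"]); P=P@T[:3,:3].T+T[:3,3]
        return P@R.from_rotvec(s["tcp_rot"]).as_matrix().T+s["tool_pos"]
    o=np.array(c["orientation"]); M=o if o.shape==(3,3) else R.from_rotvec(o).as_matrix()
    return P@M.T+np.array(c["origin"])
E
python3 - <<'E'
from h import *
for n in("top","side"):
    s,p,d=cam(n); np.savez(n,p=p,d=d,P=cloud(n,s,d)); cv2.imwrite(f"pics/{n}.png",p[...,::-1])
    c=bot.calibration(n);print(c)
print(s)
E
```

```text
{'mtx': array([[608.71004467,   0.        , 311.09419085],
       [  0.        , 608.71004467, 236.93952224],
       [  0.        ,   0.        ,   1.        ]]), 'k1': -0.1325653254205002, 'origin': array([0.45155584, 0.00209736, 0.96148413]), 'orientation': array([ 0.14397208, -0.13561534, -1.57369039])}
{'mtx': array([[602.89458268,   0.        , 325.134771  ],
       [  0.        , 602.89458268, 234.56396739],
       [  0.        ,   0.        ,   1.        ]]), 'k1': -0.12791599431933917, 'origin': array([ 0.25318383, -0.72117211,  0.46667668]), 'orientation': array([ 1.12188854, -0.26414218, -0.42808217])}
{'time': 0.05, 'q': array([ 1.21211534e+00,  2.64739121e-01,  1.60532990e+00, -8.32964451e-06,
        1.27371058e+00, -3.68692723e-02]), 'joint_vel': array([-0.00032994, -0.0011868 , -0.00151088,  0.00212054,  0.00040679,
        0.00122882]), 'joint_torque': array([ 1.33938147e-04, -5.17035699e+01, -3.68837106e+01, -2.08246706e-04,
        7.23877354e-03, -1.75153895e-05]), 'tool_pos': array([0.21322762, 0.63968646, 0.2299953 ]), 'tcp_rot': array([-0.5032505 , -3.10059369,  0.00337029]), 'wrist_force': array([ 0.36502811, -0.61555317, -0.77500687]), 'torque': array([-0.06132537,  0.02453897, -0.04485212]), 'grip_force': 0.0, 'width': 1.000730052431137}
```

View pics/top.png

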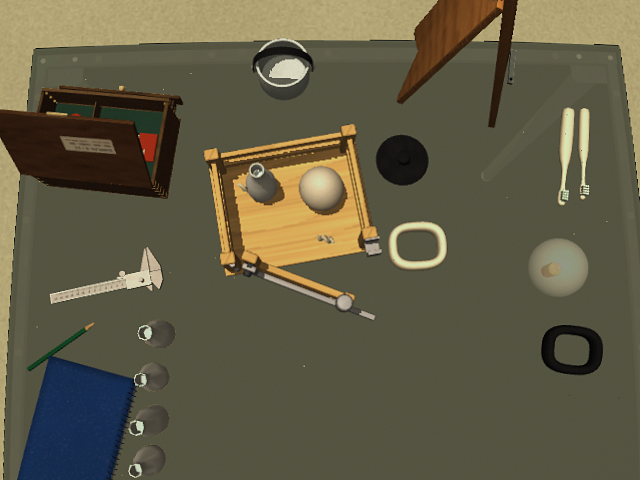

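View pics/side.png

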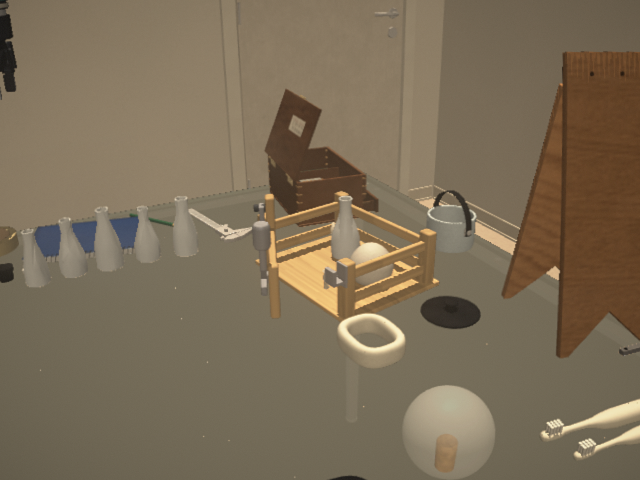

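The top view shows the knob at (344,302), the left (hinge) post at (229,262), the keeper post at (372,240), and the gate open towards the robot. The side view shows the knob at (261,235) and the keeper at (335,276).

Run:
```python
from h import *
D=np.load("top.npz");P=D["P"]
def med(u,v,r,lo,hi):
    q=P[v-r:v+r+1,u-r:u+r+1].reshape(-1,3); q=q[(q[:,2]>lo)&(q[:,2]<hi)]; return q.mean(0).round(4) if len(q) else None,len(q), q.max(0) if len(q) else 0
print("knob",med(344,302,12,.14,.17)); print("hingepost",med(229,262,12,.085,.2)); print("keep post",med(372,236,14,.085,.2)); print("keeper",med(373,248,12,.07,.2))
print("left rear",med(212,156,10,.085,.2)); print("right rear",med(348,132,10,.085,.2))
for u,v in((251,262),(250,270),(280,280),(310,292),(350,297),(372,317)): print(u,v,P[v,u].round(4))
S=np.load("side.npz")["P"]; q=S[222:250,252:272].reshape(-1,3); print("side knob",np.median(q,0), q.max(0))
k=S[262:290,322:352].reshape(-1,3);k=k[(k[:,2]>.06)];print("side keeper",np.median(k,0))
```

```text
knob (array([ 0.5088, -0.0375,  0.1528]), 252, array([ 0.52135644, -0.02659169,  0.15809642]))
hingepost (array([0.5777, 0.127 , 0.0915]), 202, array([0.58838434, 0.13872197, 0.09611758]))
keep post (array([ 0.6112, -0.0793,  0.0914]), 215, array([ 0.62408372, -0.06792716,  0.09610403]))
keeper (array([ 0.5972, -0.082 ,  0.0818]), 235, array([ 0.61136284, -0.06883885,  0.09494414]))
left rear (array([0.7344, 0.1554, 0.0917]), 181, array([0.74620327, 0.16819218, 0.09650743]))
right rear (array([ 0.7704, -0.0502,  0.0913]), 181, array([ 0.78171347, -0.03857883,  0.0960396 ]))
251 262 [0.5659 0.0887 0.1349]
250 270 [0.5563 0.0912 0.1231]
280 280 [0.546  0.0515 0.0866]
310 292 [0.5281 0.0083 0.0893]
350 297 [ 0.5154 -0.0451  0.154 ]
372 317 [ 0.4917 -0.08    0.0875]
side knob [ 0.50514903 -0.04704136  0.13756471] [0.62309212 0.31258653 0.46667668]
side keeper [ 0.60109092 -0.09074334  0.07837799]
```

Emit:
step_arm:
  motion:
    - [8.5, -2, -2.2, 0, 4]
    - [8.5, -5, -5.5, 0, 10]
    - [8.5, -8, -9, 0, 16]
    - [8.5, -11, -12.5, 0, 22]
    - [8.5, -14.5, -16, 0, 28]
    - [8.5, -18, -20, 0, 35]
    - [8.5, -21.5, -24, 0, 42]
    - [8.5, -25, -28, 0, 49]
    - [8.5, -28.5, -32, 0, 56]
    - [8.5, -32, -36, 0, 63]
    - [8.5, -35.5, -39.5, 0, 70]
    - [8.5, -39, -43, 0, 77]
    - [8.5, -42, -46.5, 0, 83]
    - [8.5, -45, -49.8, 0, 88]
    - [8.5, -47.5, -52.5, 0, 92]
    - [8.5, -49, -54.3, 0, 93]
    - [8.5, -49.4, -54.9, 0, 93]
    - [8.5, -49.4, -54.9, 0, 93]
    - [8.5, -49.4, -54.9, 0, 93]

```text
time: 2.0
tool_pos: [0.5079, -0.0359, 0.2309]
tcp_rot: [-2.594, -1.77, 0.001]
wrist_force: [1.6, -0.3, -0.2]
width: 0.991
grip_force: 0.0
```

Run:
```python
from h import *
s,p,d=cam("wrist"); P=cloud("wrist",s,d); cv2.imwrite("pics/w1.png",p[...,::-1]); np.savez("w1",P=P)
M=R.from_rotvec(s["tcp_rot"]).as_matrix();print(s["tool_pos"],M.round(3),s["q"])
e=np.linalg.norm(P[...,:2]-[.509,-.0375],axis=-1)
m=(e<.03)&(P[...,2]>.147)&(P[...,2]<.162); q=P[m]; print("knob top",len(q),q.mean(0),q.min(0),q.max(0), "tool xy shift cm",(q.mean(0)-s["tool_pos"])@M*100)
```

```text
[ 0.50790362 -0.03589011  0.23090534] [[ 0.365  0.931 -0.001]
 [ 0.931 -0.365  0.001]
 [ 0.    -0.001 -1.   ]] [-1.19892145e-01 -5.15379487e-02  1.95180642e+00  6.54478569e-04
  1.24237958e+00  2.53554921e-01]
knob top 817 [ 0.50891836 -0.03729488  0.15184775] [ 0.49678609 -0.04974659  0.14702431] [ 0.52011836 -0.02665573  0.15445526] tool xy shift cm [-0.09638885  0.15505453  7.90555112]
```

View pics/w1.png

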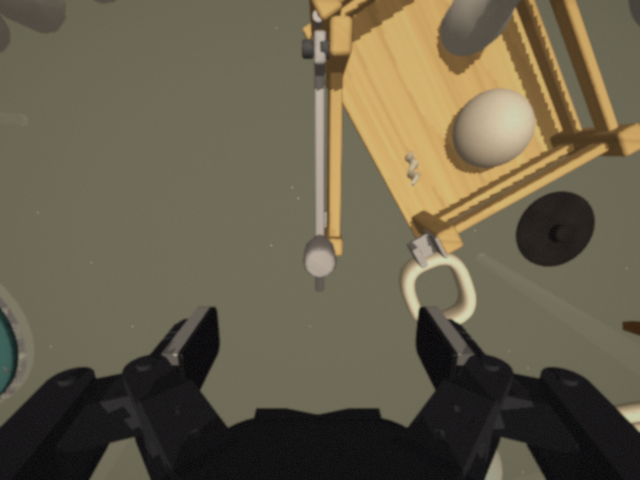

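The wrist view shows the knob at (320,257) midway between the fingers, with the bar upright in the image and so in line with tool x.

Emit:
step_arm:
  motion:
    - [8.5, -0.1, 0.15, 3, 0]
    - [8.5, -0.1, 0.15, 6, 0]
    - [8.5, -0.1, 0.15, 8.5, 0]
    - [8.5, -0.1, 0.15, 10.5, 0]
    - [8.5, -0.1, 0.15, 11.3, 0]
    - [8.5, -0.1, 0.15, 11.3, 0]
    - [5, -0.1, 0.15, 11.3, 0]
    - [4, -0.1, 0.15, 11.3, 0]
    - [3, -0.1, 0.15, 11.3, 0]
    - [2, -0.1, 0.15, 11.3, 0]
    - [1, -0.1, 0.15, 11.3, 0]
    - [1, -0.1, 0.15, 11.3, 0]
    - [1, -0.1, 0.15, 11.3, 0]
    - [1, -0.1, 0.15, 11.3, 0]
  force: 40

```text
time: 3.45
tool_pos: [0.5102, -0.0384, 0.1191]
tcp_rot: [2.595, 1.769, 0.002]
wrist_force: [-0.9, -0.2, 4.9]
width: 0.267
grip_force: 39.3
```

Emit:
step_arm:
  motion:
    - [1, 0.05, 0, -0.5, 0]
    - [1, 0.15, 0, -1, 0]
    - [1, 0.25, 0, -1.5, 0]
    - [1, 0.35, 0, -2, 0]
    - [1, 0.45, 0, -2.5, 0]
    - [1, 0.6, 0, -3, 0]
    - [1, 0.6, 0, -3, 0]
    - [1, 0.6, 0, -3, 0]
    - [1, 0.6, 0, -3, 0]

```text
time: 4.35
tool_pos: [0.512, -0.0319, 0.1485]
tcp_rot: [-2.595, -1.769, -0.002]
wrist_force: [2.8, 4.4, -4.3]
width: 0.263
grip_force: 39.5
```

Run:
```python
from h import *
s,p,d=cam("side"); cv2.imwrite("pics/s2.png",cv2.resize(p[150:330,170:410,::-1],(800,600)))
M=R.from_rotvec(s["tcp_rot"]).as_matrix();t=s["tool_pos"];print(t,s["wrist_force"])
# arc plan: fit hinge from knob position, gate angle g0, pen yaw
psi=.171; X=np.array([np.cos(psi),np.sin(psi)]);Y=np.array([-np.sin(psi),np.cos(psi)])
g0=.545; l=.159; o=.013
def k(g): # knob rel hinge at gate g
    c,s_=np.cos(-g),np.sin(-g); v=np.array([-o,-l]); a=np.array([c*v[0]-s_*v[1],s_*v[0]+c*v[1]]); return a[0]*X+a[1]*Y
H=t[:2]-k(g0); print("hinge",H)
for g in np.linspace(g0,0,15):
    w=np.append(k(g)-k(g0),0); print(round(g,3),(w@M*100).round(2)[:2], round(-np.degrees(g0-g),1))
```

```text
[ 0.51195444 -0.03186515  0.14846575] [ 2.80274781  4.40524382 -4.32254575]
hinge [0.58214514 0.11139428]
0.545 [0. 0.] -0.0
0.506 [-0.04  0.62] -2.2
0.467 [-0.05  1.24] -4.5
0.428 [-0.04  1.86] -6.7
0.389 [-0.01  2.48] -8.9
0.35 [0.05 3.1 ] -11.2
0.311 [0.13 3.72] -13.4
0.272 [0.24 4.33] -15.6
0.234 [0.37 4.93] -17.8
0.195 [0.52 5.54] -20.1
0.156 [0.7  6.13] -22.3
0.117 [0.9  6.72] -24.5
0.078 [1.12 7.3 ] -26.8
0.039 [1.36 7.87] -29.0
0.0 [1.63 8.43] -31.2
```

View pics/s2.png

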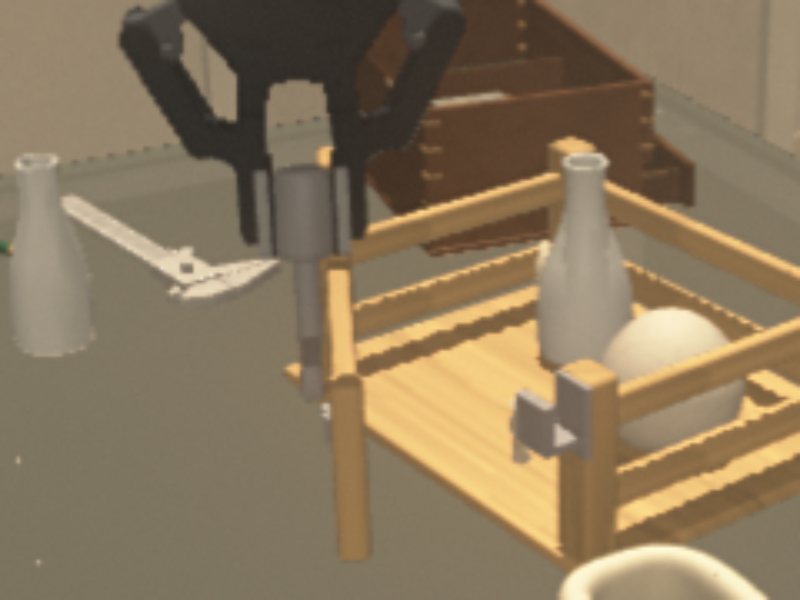

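The crop shows the knob held between the fingers at (300,215) with the bar raised, and the keeper at (540,420). Swinging most of the way now.

Emit:
step_arm:
  motion:
    - [1, -0.02, 0.3, 0, -1.1]
    - [1, -0.04, 0.62, 0, -2.2]
    - [1, -0.05, 1.24, 0, -4.5]
    - [1, -0.04, 1.86, 0, -6.7]
    - [1, -0.01, 2.48, 0, -8.9]
    - [1, 0.05, 3.1, 0, -11.2]
    - [1, 0.13, 3.72, 0, -13.4]
    - [1, 0.24, 4.33, 0, -15.6]
    - [1, 0.37, 4.93, 0, -17.8]
    - [1, 0.52, 5.54, 0, -20.1]
    - [1, 0.7, 6.13, 0, -22.3]
    - [1, 0.9, 6.72, 0, -24.5]
    - [1, 1.0, 7.0, 0, -25.7]
    - [1, 1.12, 7.3, 0, -26.8]
    - [1, 1.12, 7.3, 0, -26.8]
    - [1, 1.12, 7.3, 0, -26.8]

```text
time: 6.0
tool_pos: [0.5832, -0.0478, 0.1479]
tcp_rot: [-2.113, -2.321, -0.0]
wrist_force: [0.5, 5.2, -5.6]
width: 0.263
grip_force: 39.5
```

Emit:
step_arm:
  motion:
    - [1, 0, 0.25, 0, -0.9]
    - [1, 0, 0.5, 0, -1.8]
    - [1, 0, 0.75, 0, -2.7]
    - [1, -0.05, 1.0, 0, -3.6]
    - [1, -0.05, 1.15, 0, -4.5]
    - [1, -0.05, 1.15, 0, -4.5]
    - [1, -0.05, 1.15, 0, -4.5]

```text
time: 6.7
tool_pos: [0.5949, -0.0471, 0.1478]
tcp_rot: [-2.021, -2.403, -0.001]
wrist_force: [0.4, 5.6, -5.4]
width: 0.267
grip_force: 39.5
```

No contact with the stop yet, so I'll creep on.

Emit:
step_arm:
  motion:
    - [1, 0, 0.1, 0, -0.2]
    - [1, 0, 0.2, 0, -0.4]
    - [1, 0, 0.3, 0, -0.6]
    - [1, 0, 0.3, 0, -0.6]

```text
time: 7.1
tool_pos: [0.5952, -0.0474, 0.1469]
tcp_rot: [-2.006, -2.41, 0.006]
wrist_force: [-6.6, 3.5, -3.8]
width: 0.263
grip_force: 39.8
```

The gate is on its stop (−6.6 N in x). Lowering now.

Emit:
step_arm:
  motion:
    - [1, -0.1, -0.05, 0.4, 0]
    - [1, -0.2, -0.05, 0.8, 0]
    - [1, -0.3, -0.05, 1.2, 0]
    - [1, -0.4, -0.05, 1.6, 0]
    - [1, -0.45, -0.05, 2.0, 0]
    - [1, -0.5, -0.05, 2.4, 0]
    - [1, -0.55, -0.05, 2.7, 0]
    - [1, -0.6, -0.05, 2.9, 0]
    - [1, -0.6, -0.05, 2.9, 0]
    - [1, -0.6, -0.05, 2.9, 0]

```text
time: 8.1
tool_pos: [0.5964, -0.0542, 0.1195]
tcp_rot: [-2.007, -2.412, 0.006]
wrist_force: [-6.5, 0.5, 2.0]
width: 0.265
grip_force: 40.5
```

Run:
```python
from h import *
s,p,d=cam("side"); cv2.imwrite("pics/s3.png",cv2.resize(p[150:330,230:470,::-1],(800,600)))
```

```text
(no output)
```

View pics/s3.png

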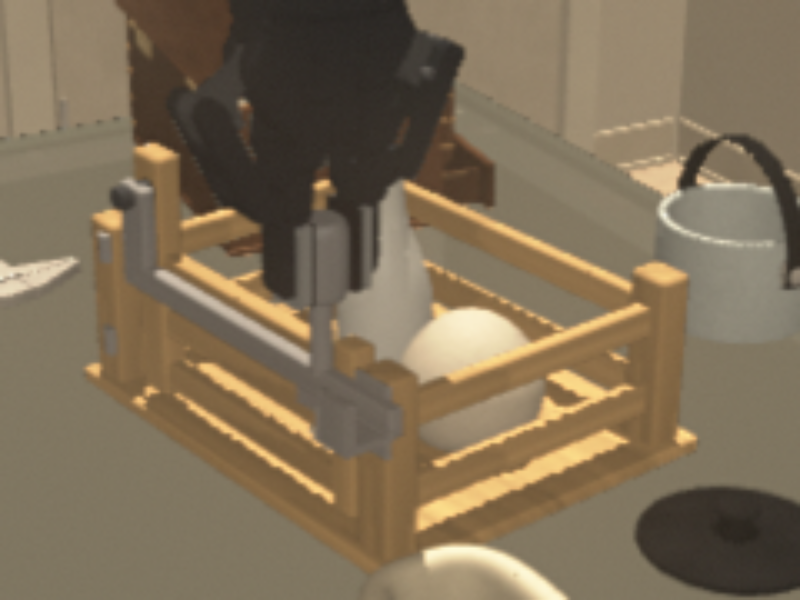

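The bar lies behind the keeper's upstand at (345,425), and the gate is flush with the post. Releasing now, with a moderate opening because of the vase, then rising.

Emit:
step_arm:
  motion:
    - [3, 0, 0, 0, 0]
    - [4, 0, 0, 0, 0]
    - [5, 0, 0, 0, 0]
    - [5, 0, 0, 0, 0]
    - [5, 0, 0, 0, 0]
    - [5, 0, 0, -0.5, 0]
    - [5, 0, 0, -2, 0]
    - [5, 0, 0, -4, 0]
    - [5, 0, 0, -7, 0]
    - [5, 0, 0, -10, 0]
    - [5, 0, 0, -12, 0]
    - [5, 0, 0, -12, 0]
    - [5, 0, 0, -12, 0]

```text
time: 9.45
tool_pos: [0.5991, -0.0538, 0.2402]
tcp_rot: [2.009, 2.414, 0.001]
wrist_force: [0.3, -0.1, -0.1]
width: 0.586
grip_force: 0.0
```

Run:
```python
from h import *
s,p,d=cam("side"); cv2.imwrite("pics/s4.png",cv2.resize(p[150:330,230:470,::-1],(800,600)))
s,p,d=cam("wrist"); P=cloud("wrist",s,d)
e=np.linalg.norm(P[...,:2]-[.596,-.053],axis=-1); q=P[(e<.03)&(P[...,2]>.146)&(P[...,2]<.2)]; print("knob",len(q),q.mean(0),q.max(0),s["wrist_force"])
```

```text
knob 798 [ 0.59585455 -0.05278352  0.15171962] [ 0.60772921 -0.04265326  0.15502903] [ 0.35585604  0.72120084 -0.55488834]
```

View pics/s4.png

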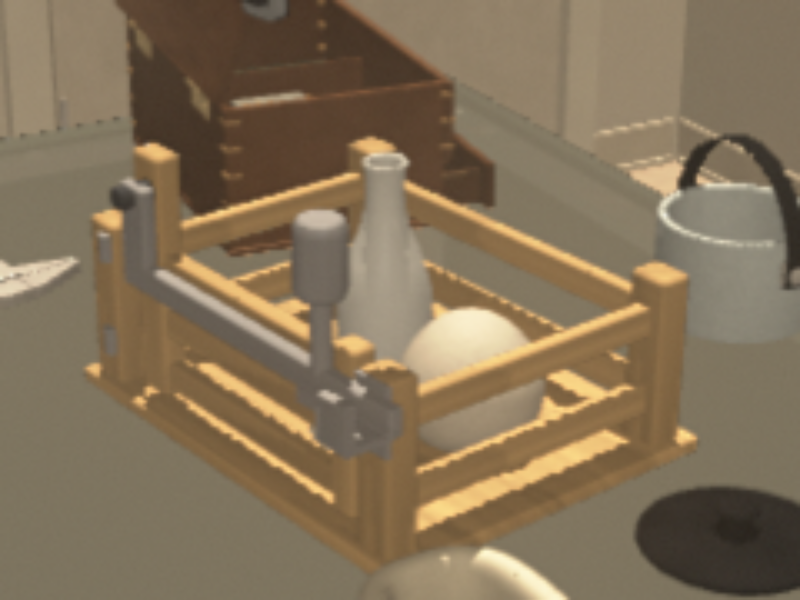

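The gate is shut, the knob at (320,255) is upright at its rest height, the bar end sits in the keeper at (345,420), and the robot is clear.

```bash
python3 -c "
from workcell import bot
print(bot.finish_job())"
```

```text
the job is handed in; nothing more can be done
None
```

The gate is shut and latched: the bar is down behind the keeper, the gripper is clear, and the job was handed in at about 9.6 s of the 38 s allowed; the hand-in returned no verdict.

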